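# Stow the tread gauge in its tool case

## Task

Draw the tyre tread gauge out of the cubby by the tail that sticks out, lay it flat on the bare bench and let go, so that you can take it again round its waist. Put it away in its cutout in the tool case: hook its steel foot under the steel lip with the tail still raised, then swing the tail down and press it until the gauge lies fully home. Leave the other things on the bench where they are.

Things in the scene. Friction and masses are not known exactly. Their poses are not given: they have to be found in the camera images.
- gauge_centre (a point): Centre (12 mm up) of the tread gauge: loose grey instrument, 0.16 kg, 130 x 46 x 24 mm, display up; first lies on the bench in the cubby, nose inwards, 39 to 51 mm of tail out. Axes: -x nose, +x tail, z up. Along x in mm: steel foot -65 to -45 (28 wide), head -45 to -15 (46 wide), waist -15 to +25 (36 wide), tail +25 to +65 (46 wide). Centre of mass near x = +5.
- gauge_foot (a point): Tip of the gauge's flat steel foot: middle of its front edge, 4 mm above the gauge's underside. The foot is 8 mm thick, level with the underside; head, waist and tail are 24 mm thick. Axes as the gauge.
- gauge_tail (a point): Middle of the top face of the gauge's tail, where to press: gauge x = +45 mm, 24 mm above its underside. 30 mm above the bench when the gauge is home. Axes as the gauge.
- cubby: Fixed dark steel cubby, 50 mm high, 124 mm wide, 104 mm deep, open towards its own -x (roughly to the robot). Origin on the bench, 45 mm in front of its mouth. The gauge's slot is centred on y = 0, 68 mm wide, 46 mm high, with the bench as floor, and holds it loosely; draw the gauge out along -x. A narrower slot lies at y = +38 to +78 mm.
- cubby_mouth (a point): Middle of the mouth of the gauge's slot, on the bench; axes as the cubby.
- case: Fixed open tool case, 188 x 164 mm, rim 31 mm high, with a rigid black insert. Origin: centre of its underside. x runs along the gauge's cutout, lip at -x (roughly to the robot). Insert top 26 mm, cutout floor 6 mm above the bench. Cutout x = -67 to +67 mm, 50 mm wide. When home the gauge lies right way up, its axes along the case's, its centre at x = y = 0; 2 mm play all round.
- lip_edge (a point): Middle of the free top edge of the steel lip, case x = -55 mm, level with the insert top. The lip covers the cutout from x = -67 to -55 mm; its underside is 15.5 mm above the cutout floor. The gauge cannot go in flat: tilt it nose down 13 to 23 degrees, lower the foot behind the lip, slide it under towards -x, then turn the tail down. Axes as the case.
- finger_bay (a point): Floor of the finger bay that crosses the cutout at the gauge's waist (case x = -18 to +28 mm, 116 mm wide in y, floor 6 mm above the bench): room for fingers either side of the waist. This point: case x = +5 mm. Axes as the case.
- tail_pocket (a point): Floor of the cutout's tail part, case x = +47 mm. Two sprung plastic pads in its side walls grip the tail: it stops on them about 12 mm high and must be pushed down with 5 to 8 N until the gauge meets the floor (10 to 20 N felt). Sockets (y = +34 to +58 mm) and a bit box (y = -62 to -34) beside it stand 44 mm above the bench: no room for fingers beside the tail.
- tape_roll: Loose roll of paper masking tape, 84 mm across, 24 mm high; leave alone. Origin: its underside's centre.
- screw_jar: Loose glass jar, 60 mm across, 80 mm high; leave alone. Origin: its underside's centre.
- wrench: Loose steel wrench lying flat, 160 mm; leave alone. Origin: its underside's centre.
- screwdriver: Loose screwdriver lying flat, 180 mm; leave alone. Origin: its underside's centre.
- spray_can: Loose white spray can, 60 mm across, 190 mm high; leave alone. Origin: its underside's centre.
- paint_tin: Loose steel paint tin, 100 mm across, 120 mm high; leave alone. Origin: its underside's centre.
- mug: Loose white mug, 80 mm across, 90 mm high; leave alone. Origin: its underside's centre.
- part_box: Loose cardboard box, 90 x 70 x 50 mm; leave alone. Origin: its underside's centre.
Not all that is in view belongs to the job. There is more than one size of the part that bears gauge_centre; the job needs the largest.

How it is judged (in metres and radians):
On the way, in this order (a step that is already met when the one before it is completed fails the run):
1. the gauge is out of the cubby, lying flat on the bench, let go of (horizontal distance between gauge_centre and cubby_mouth above 0.07 m and height (world z) of gauge_centre below 0.016 m and angle between gauge_centre's own z axis and vertical below 0.06 rad and contact force between the fingers and gauge below 0.1 N and linear speed of gauge below 0.02 m/s), for 0.15 s.
2. the foot is hooked under the lip while the tail is still raised (x of gauge_foot in the frame of case between -0.07 and -0.058 m and z of gauge_foot in the frame of case below 0.0215 m and y of gauge_foot in the frame of case between -0.012 and 0.012 m and angle between gauge_centre's own z axis and vertical between 0.09 and 0.6 rad), for 0.1 s.
At the end, for the whole second after the job is handed in: The gauge lies fully home in its cutout: right way up and level to 0.05 rad, foot at least 2 mm under the lip, the tail's top face no more than 3.5 mm above its home height and within 8 mm of the cutout's middle line; it is released and at rest (x of gauge_foot in the frame of case below -0.057 m and z of gauge_foot in the frame of case below 0.0215 m and z of gauge_tail in the frame of case below 0.0335 m and y of gauge_tail in the frame of case between -0.008 and 0.008 m and angle between gauge_centre's own z axis and vertical below 0.05 rad and contact force between the fingers and gauge below 0.1 N and linear speed of gauge below 0.02 m/s); the robot touches nothing.
It fails at once if a bystander on the bench is pushed or lifted more than 30 mm from its place (distance of any of tape_roll, screw_jar, wrench, screwdriver, spray_can, paint_tin, mug, part_box from where it was at the start of the episode above 0.03 m).
It also fails if it takes over 58 s, if anything falls off the work surface, if the arm or the gripper's body presses on something with over 40 N, if the wrist force passes 120 N, or if a joint passes its speed limit or range.

## Robot

A 7-joint arm with a two-finger parallel gripper is mounted at the origin on the work surface. World frame = base frame: x ahead of the robot, y to its left, z up, the work surface at z = 0. Lengths are in m, angles in degrees, forces in N, time in s.
With the tool pointing down it reaches from about 0.425 to 0.875 m from the base axis. Payload 4.7 kg.
Tool frame: the origin (TCP) lies between the finger pads; the fingertips stand env.finger_overhang ahead of it and the grasp point (between the pads) lies 5 mm behind it (env.finger_overhang is the distance from the TCP to the fingertips, in m); z points along the fingers, y is the line along which they close (so a half turn about z gives the same grasp; the last joint's range is limited). The gripper opens to 87 mm and grips with 3 to 60 N. Pads are 19 mm wide; open, the fingers measure 117 mm over their backs; the gripper's body (75 mm by 190 mm) begins 51 mm behind the grasp point.
Start: joints at [68.016, 18.392, -4.016, 83.108, 1.295, 78.541, -3.26], TCP at [0.252, -0.599, 0.237] pointing down, gripper open.
Joint ranges: [-163.93, 163.93], [-17.29, 119.83], [-79.2, 71.16], [3.27, 140.29], [-89.18, 269.18], [5.43, 117.66], [-154.24, 154.24]. Speed limits (degrees/s): [147.25, 147.25, 180, 180, 180, 180, 180].

## Interface

Orientations are given as [roll, pitch, yaw] about the fixed x, y, z axes, in that order (R = Rz(yaw) Ry(pitch) Rx(roll)).
In Python, from cell import telemetry, eyes, env, models gives the robot as it stands. The module is installed in compiled form; this text tells all that it offers.
- The arm moves only by the tool drive_tool, never from a script. Its arguments are lists of equal length, an entry for each row: "angular": the turn, a rotation vector about the tool's x, y, z in rad, a list of three; "delta_pos": the shift along the tool's x, y, z in cm, a list of three; "gripper": the finger opening in cm, from 0 to 8.7. A call has 1 to 20 rows; each row shifts and turns the commanded pose from where the row before left it, along the tool's axes as they then stand; what a row does not reach is not made up. A row lasts 1/10 s, in which the tool goes at most 50 mm and 8.59 degrees, less where a joint would pass 70% of its speed; a pose out of reach is approached as far as the arm can. A call with a gripper value outside its range is refused whole. The fingers move at their own pace and stop on an object; "squeeze" is the grip in N (left out, the last holds). Time passes only in rows, so rows that do not move let the fingers close. It gives the time, the measured TCP pose, the force, the opening and the grip force at its end, in the units of the state.
- telemetry.get_obs(): the state, without advancing time (a new reading comes with each control period).
- eyes.read_camera(name): name is "side" or "top"; returns a dict with "pixels" (480x640x3 uint8, red, green, blue), "mtx" (3x3 intrinsics, pixels), "origin" and "orientation" of the camera in the world. Camera axes: x right, y down, z forward; pixel columns grow to the right and rows downward; lengths in m; the calibration is good to about 2 mm. A picture is of the moment at which its call begins. There is no depth.
- env.sign_off(): hands the job in; it is judged then, once.
Trained networks look in a picture, given as the dict that the camera call returned (one of the last four; its "shot" number tells which), for a name from the list of things; names that differ only in an ending like _2 or _b are one class to them, and where a whole thing is asked for, a point or a joint stands for the part that bears it (a point fixed in the world has none). Each returns a list of dicts, best first, with "p" (0 to 1); they miss things now and then, are a little off and sometimes report something else, mostly with a low value. They report only what shows in the picture. A call takes as long as a camera call. They do not tell look-alikes from the thing itself.
- models.search_frame(picture, target): "centre" ([column, row] in pixels, amid what is visible of it).
- models.cut_out(picture, target): "pixels" (480x640 bool, what is visible of it) and "centre" ([column, row] in pixels, amid what is visible of it).
The state is a dict: "time_s": time; "qpos": joint angles; "joint_velocities": joint speeds; "effort": joint torques, N m; "tool_pos": TCP position; "tool_rot": TCP orientation; "force": force on the tool from outside, world axes, zero at the start; "wrist_torque": the same for the moment, N m; "grip_width": finger opening in m; "grasp_force": force on a finger pad.
Only numpy, scipy, OpenCV 4.12 (cv2) and the standard library are available. Lean on these libraries where they do the work, as an engineer would, in place of code of your own. Each camera call takes 0.05 s, during which the arm holds its last target. There are 200 camera calls.

## Working session

There is one attempt and no reset: what is moved stays moved. The work goes in short steps, Python scripts to look and compute and a tool call to move; the robot and the scene stay as the last step left them, time stands still between calls to the robot, and variables do not carry over. Pictures are saved under pics/ and viewed, at most 10 in all, crops included, and the job is handed in when it is done.

Besides the shell and the picture viewer there is one more tool, called after "Request:" by a JSON object that holds its "op" and its "data", one argument or row to a line. drive_tool: Moves the arm, as the interface text tells. Its arguments: {"type":"object","properties":{"angular":{"type":"array","items":{"type":"array","items":{"type":"number"}}},"delta_pos":{"type":"array","items":{"type":"array","items":{"type":"number"}}},"gripper":{"type":"array","items":{"type":"number"}},"squeeze":{"type":"number"}},"required":["angular","delta_pos","gripper"]}

```bash
mkdir -p pics
cat > h.py <<'E'
import numpy as np, cv2
from scipy.spatial.transform import Rotation as R
from cell import telemetry, eyes, env, models
def Rm(o):
    o=np.array(o,float)
    if o.shape==(3,3): return o
    if o.size==4: return R.from_quat(o).as_matrix()
    return R.from_euler('xyz',o,degrees=True).as_matrix()
def proj(p,P):
    c=(np.atleast_2d(P)-np.array(p['origin']))@Rm(p['orientation']); u=c@np.array(p['mtx']).T
    return u[:,:2]/u[:,2:]
def onz(p,uv,z):
    uv=np.atleast_2d(uv); d=np.c_[uv,np.ones(len(uv))]@np.linalg.inv(p['mtx']).T@Rm(p['orientation']).T
    o=np.array(p['origin']); return o+d*((z-o[2])/d[:,2:])
def tri(p1,a,p2,b):
    A=[];B=[]
    for p,uv in((p1,a),(p2,b)):
        d=onz(p,uv,0)[0]-p['origin']; d/=np.linalg.norm(d); M=np.eye(3)-np.outer(d,d); A.append(M);B.append(M@p['origin'])
    return np.linalg.solve(sum(A),sum(B))
def save(p,n): cv2.imwrite('pics/'+n+'.png',p['pixels'][:,:,::-1])
E
python3 - <<'E'
from h import *
o=telemetry.get_obs()
for k,v in o.items(): print(k,v)
print(env.finger_overhang)
for n in('top','side'):
    p=eyes.read_camera(n); save(p,n+'0'); print(n,p['mtx'],p['origin'],p['orientation'])
    for t in 'gauge_centre gauge_tail cubby cubby_mouth case lip_edge finger_bay tail_pocket tape_roll screw_jar wrench screwdriver spray_can paint_tin mug part_box'.split():
        print(t,[(np.round(d['centre'],1).tolist(),round(d['p'],2),onz(p,d['centre'],0)[0,:2].round(3).tolist()) for d in models.search_frame(p,t)[:3]])
E
```

```text
time_s 0.0
qpos [68.01643439 18.43905221 -4.01602192 83.17548673  1.29668417 78.53903582
 -3.26040118]
joint_velocities [ 0.00485951  0.08768054  0.00532225  0.05321753 -0.05666895  0.1003185
 -0.02730169]
effort [ 8.43800026e-04 -4.91284418e+01 -4.03367048e-01 -3.12529171e+01
 -6.37397985e-02  4.38465143e-02  1.52259645e-04]
tool_pos [ 0.25154373 -0.59878914  0.23545651]
tool_rot [-1.79891763e+02  7.18733317e-03  2.27937354e+01]
force [-0.16409407  0.65060937 -0.01814277]
wrist_torque [0.01434297 0.01034524 0.03366882]
grasp_force 0.0
grip_width 0.08685384112258501
0.014
top [[451.90893566   0.         319.59737322]
 [  0.         451.90893566 234.82480935]
 [  0.           0.           1.        ]] [ 0.4202565  -0.00233741  1.02819501] [-170.39372967    2.01255051  -91.37888723]
gauge_centre [([250.4, 248.6], 0.79, [0.568, 0.19]), ([185.4, 270.1], 0.64, [0.522, 0.341])]
gauge_tail [([248.5, 245.9], 0.89, [0.574, 0.195]), ([278.2, 149.9], 0.86, [0.804, 0.124]), ([184.7, 269.9], 0.73, [0.523, 0.342])]
cubby [([244.6, 211.6], 0.74, [0.656, 0.204])]
cubby_mouth [([244.4, 214.1], 0.75, 
[... 1543 characters left out ...]
])]
tail_pocket [([368.3, 195.4], 0.88, [0.564, -0.239]), ([269.4, 426.5], 0.36, [0.401, 0.455])]
tape_roll [([294.1, 219.9], 0.6, [0.687, -0.041]), ([371.5, 195.2], 0.41, [0.557, -0.245])]
screw_jar [([256.8, 202.1], 0.8, [0.812, -0.036])]
wrench [([341.7, 367.1], 0.74, [0.347, 0.256])]
screwdriver [([434.6, 236.9], 0.67, [0.338, -0.208]), ([368.0, 196.2], 0.2, [0.563, -0.236])]
spray_can [([400.9, 119.0], 0.86, [0.649, -0.602]), ([277.8, 297.7], 0.62, [0.574, 0.189]), ([368.7, 192.7], 0.34, [0.568, -0.249])]
paint_tin [([203.8, 386.5], 0.84, [0.573, 0.465])]
mug [([340.5, 363.2], 0.63, [0.354, 0.25]), ([266.8, 424.0], 0.6, [0.409, 0.454])]
part_box [([440.1, 161.4], 0.89, [0.454, -0.489])]
```

Run:
```python
import cv2
a=cv2.imread('pics/top0.png')[130:370,160:500]; b=cv2.imread('pics/side0.png')[130:400,180:480]
cv2.imwrite('pics/a.png',cv2.resize(a,None,fx=2.35,fy=2.35,interpolation=3)); cv2.imwrite('pics/b.png',cv2.resize(b,None,fx=2.2,fy=2.2,interpolation=3))
```

```text
(no output)
```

View pics/a.png

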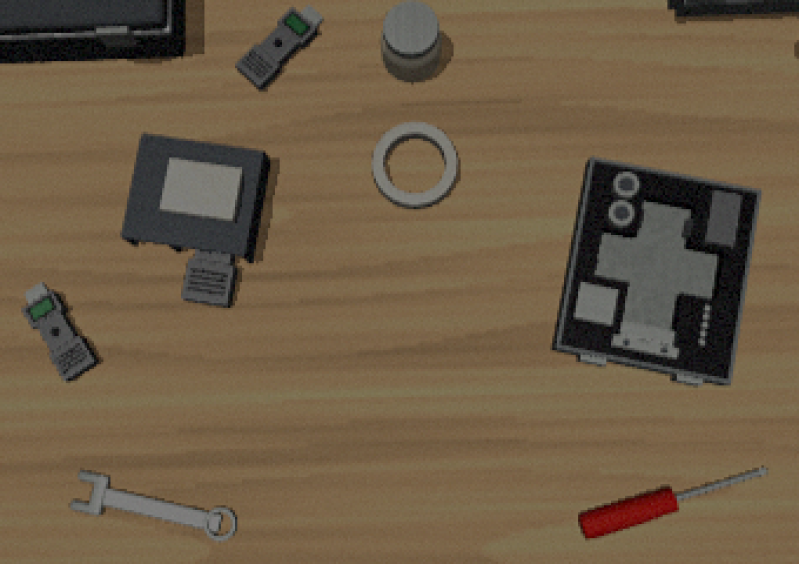

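View pics/b.png

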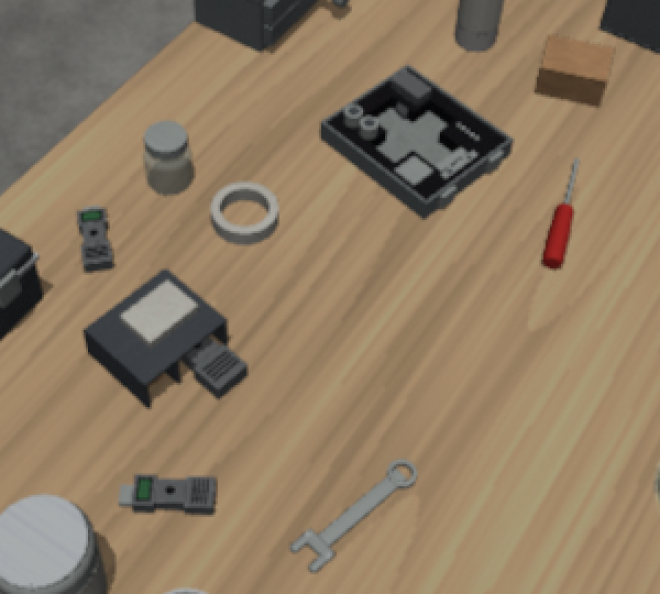

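The gauge's tail sticks out of the cubby at about top (248,247) and side (280,296). Two loose smaller gauges are look-alikes, at top (185,270) and (278,150). The case is at about top (438,245), with its lip towards the robot. Next I fit the poses.

```bash
cat >> h.py <<'E'
from scipy.optimize import minimize
def place(P,v):
    c,s=np.cos(v[2]),np.sin(v[2]); P=np.array(P,float); return np.c_[v[0]+c*P[:,0]-s*P[:,1],v[1]+s*P[:,0]+c*P[:,1],P[:,2]]
def box(x0,x1,y0,y1,z0,z1): return [(x,y,z) for x in(x0,x1) for y in(y0,y1) for z in(z0,z1)]
def sil(p,P,S=4):
    m=np.zeros((480*S,640*S),np.uint8); h=cv2.convexHull(((proj(p,P)+.5)*S*16).astype(np.int32)); cv2.fillConvexPoly(m,h,255,shift=4)
    return cv2.resize(m,(640,480),interpolation=cv2.INTER_AREA)/255.
def fit(views,P,v0):
    def cost(v):
        v=np.array([v[0],v[1],v[2]/10]); return sum(np.abs(sil(p,place(P,v))-m).sum()/m.sum() for p,m in views)
    v0=np.array([v0[0],v0[1],v0[2]*10]); 
    r=minimize(cost,v0,method='Nelder-Mead',options=dict(initial_simplex=[v0,v0+[.015,0,0],v0+[0,.015,0],v0+[0,0,1.5]],xatol=2e-4,fatol=1e-4,maxfev=150))
    return np.array([r.x[0],r.x[1],r.x[2]/10]),r.fun
E
python3 - <<'E'
from h import *
T=eyes.read_camera('top'); S=eyes.read_camera('side')
def mask(p,n,near):
    d=min(models.cut_out(p,n),key=lambda d:np.hypot(*(np.array(d['centre'])-near))); print(n,d['p'],d['centre'],d['pixels'].sum()); return d['pixels'].astype(float)
cm=[(T,mask(T,'case',(438,245))),(S,mask(S,'case',(370,193)))]
kb=[(T,mask(T,'cubby',(244,212))),(S,mask(S,'cubby',(252,280)))]
gm=[(T,mask(T,'gauge_centre',(249,247))),(S,mask(S,'gauge_centre',(279,295)))]
np.savez('m.npz',cT=cm[0][1],cS=cm[1][1],gT=gm[0][1],gS=gm[1][1])
for nm,vs,P,v in (('case',cm,box(-.094,.094,-.082,.082,0,.031),(.565,-.24,-.15)),('cubbybox',kb,box(-.052,.052,-.062,.062,0,.05),(.65,.2,-.15)),('tail',gm,box(-.020,.020,-.023,.023,0,.024),(.57,.19,-.15))):
    for k in([0],[1],[0,1]): 
        r,f=fit([vs[i] for i in k],P,v); print(nm,k,r[:2].round(4),np.degrees(r[2]).round(2),round(f,3))
E
```

```text
case 0.74 [439.2, 243.5] 6624
case 0.73 [367.9, 192.2] 3445
cubby 0.97 [247.2, 213.4] 2700
cubby 0.57 [250.6, 280.6] 2066
gauge_centre 0.72 [251.5, 247.6] 498
gauge_centre 0.82 [279.0, 296.4] 453
case [0] [ 0.5626 -0.2372] -13.44 0.021
case [1] [ 0.5616 -0.235 ] -13.65 0.024
case [0, 1] [ 0.5621 -0.2364] -13.43 0.055
cubbybox [0] [0.646  0.2016] -9.81 0.067
cubbybox [1] [0.6453 0.2021] -11.13 0.234
cubbybox [0, 1] [0.6451 0.202 ] -10.14 0.301
tail [0] [0.5661 0.1916] -8.8 0.193
tail [1] [0.5675 0.193 ] -20.38 0.217
tail [0, 1] [0.5673 0.1919] -12.41 0.449
```

Fits: case at (0.562, -0.236), yaw -13.4°. Cubby yaw is about -10°, with the gauge tail centred near (0.567, 0.192). I move above the tail first.

Request:
{"op": "drive_tool", "data": {
  "angular": [
    [0, 0, 0.143],
    [0, 0, 0.143],
    [0, 0, 0.143],
    [0, 0, 0.143],
    [0, 0, 0],
    [0, 0, 0],
    [0, 0, 0],
    [0, 0, 0],
    [0, 0, 0],
    [0, 0, 0],
    [0, 0, 0],
    [0, 0, 0],
    [0, 0, 0],
    [0, 0, 0],
    [0, 0, 0],
    [0, 0, 0],
    [0, 0, 0],
    [0, 0, 0],
    [0, 0, 0],
    [0, 0, 0]
  ],
  "delta_pos": [
    [0, 0, 0],
    [0, 0, 0],
    [0, 0, 0],
    [0, 0, 0],
    [1, -4.7, 0],
    [1, -4.7, 0],
    [1, -4.7, 0],
    [1, -4.7, 0],
    [1, -4.7, 0],
    [1, -4.7, 0],
    [1, -4.7, 0],
    [1, -4.7, 0],
    [1, -4.7, 0],
    [1, -4.7, 0],
    [1, -4.7, 0],
    [1, -4.7, 0],
    [1, -4.7, 0],
    [1, -4.7, 0],
    [1, -4.7, 0],
    [1, -4.7, 0]
  ],
  "gripper": [8.7, 8.7, 8.7, 8.7, 8.7, 8.7, 8.7, 8.7, 8.7, 8.7, 8.7, 8.7, 8.7, 8.7, 8.7, 8.7, 8.7, 8.7, 8.7, 8.7]
}}

```text
time_s: 4.1
tool_pos: [0.5403, 0.1153, 0.237]
tool_rot: [180.0, -0.1, -10.0]
force: [0.7, 0.1, 0.5]
grip_width: 0.0869
grasp_force: 0.0
```

Request:
{"op": "drive_tool", "data": {
  "angular": [
    [0, 0, 0],
    [0, 0, 0],
    [0, 0, 0],
    [0, 0, 0],
    [0, 0, 0],
    [0, 0, 0],
    [0, 0, 0],
    [0, 0, 0],
    [0, 0, 0],
    [0, 0, 0],
    [0, 0, 0],
    [0, 0, 0],
    [0, 0, 0]
  ],
  "delta_pos": [
    [0.6, -4.05, 0],
    [0.6, -4.05, 0],
    [0, 0, 0],
    [0, 0, 4.5],
    [0, 0, 4.5],
    [0, 0, 4.5],
    [0, 0, 4.5],
    [0, 0, 2.5],
    [0, 0, 1.3],
    [0, 0, 0],
    [0, 0, 0],
    [0, 0, 0],
    [0, 0, 0]
  ],
  "gripper": [8.7, 8.7, 8.7, 8.7, 8.7, 8.7, 8.7, 8.7, 8.7, 3, 3, 3, 3],
  "squeeze": 15
}}

```text
time_s: 5.4
tool_pos: [0.5666, 0.1915, 0.0202]
tool_rot: [-180.0, -0.1, -10.0]
force: [0.1, -0.6, 0.1]
grip_width: 0.0627
grasp_force: 0.0
```

Request:
{"op": "drive_tool", "data": {
  "angular": [
    [0, 0, 0],
    [0, 0, 0],
    [0, 0, 0],
    [0, 0, 0],
    [0, 0, 0]
  ],
  "delta_pos": [
    [0, 0, 0.2],
    [0, 0, 0],
    [0, 0, 0],
    [0, 0, 0],
    [0, 0, 0]
  ],
  "gripper": [3, 3, 3, 3, 3]
}}

```text
time_s: 5.9
tool_pos: [0.5656, 0.1913, 0.0167]
tool_rot: [180.0, -0.0, -10.0]
force: [0.0, 0.1, 2.2]
grip_width: 0.0458
grasp_force: 15.0
```

Request:
{"op": "drive_tool", "data": {
  "angular": [
    [0, 0, 0],
    [0, 0, 0],
    [0, 0, 0],
    [0, 0, 0],
    [0, 0, 0],
    [0, 0, 0],
    [0, 0, 0],
    [0, 0, 0],
    [0, 0, 0],
    [0, 0, 0],
    [0, 0, 0],
    [0, 0, 0]
  ],
  "delta_pos": [
    [-0.7, 0, 0],
    [-1.5, 0, 0],
    [-2, 0, 0],
    [-2, 0, 0],
    [-2, 0, 0],
    [-2, 0, 0],
    [-1.3, 0, 0],
    [-0.7, 0, 0],
    [0, 0, 0],
    [0, 0, 0],
    [0, 0, 0],
    [0, 0, 0]
  ],
  "gripper": [3, 3, 3, 3, 3, 3, 3, 3, 3, 3, 7, 7]
}}

```text
time_s: 7.1
tool_pos: [0.4457, 0.2122, 0.0162]
tool_rot: [180.0, 0.0, -10.0]
force: [-0.4, -0.1, -0.5]
grip_width: 0.0554
grasp_force: 0.0
```

Request:
{"op": "drive_tool", "data": {
  "angular": [
    [0, 0, 0],
    [0, 0, 0],
    [0, 0, 0],
    [0, 0, 0],
    [0, 0, 0],
    [0, 0, 0]
  ],
  "delta_pos": [
    [0, 0, 0],
    [0, 0, 0],
    [0, 0, 0],
    [0, 0, -4],
    [0, 0, -5],
    [0, 0, -5]
  ],
  "gripper": [8.7, 8.7, 8.7, 8.7, 8.7, 8.7]
}}

```text
time_s: 7.7
tool_pos: [0.4447, 0.2124, 0.1577]
tool_rot: [180.0, 0.1, -10.0]
force: [0.6, -0.8, -0.6]
grip_width: 0.0863
grasp_force: 0.0
```

Run:
```python
from h import *
T=eyes.read_camera('top'); S=eyes.read_camera('side')
a=cv2.resize(T['pixels'][220:340,190:350],None,fx=3,fy=3,interpolation=2);b=cv2.resize(S['pixels'][250:370,230:390],None,fx=3,fy=3,interpolation=2)
cv2.imwrite('pics/c.png',np.vstack([a,b])[:,:,::-1])
np.savez('r.npz',T=T['pixels'],S=S['pixels'])
for p in(T,S):
    print([(np.round(d['centre'],1).tolist(),round(d['p'],2),onz(p,d['centre'],.02)[0,:2].round(3).tolist()) for d in models.search_frame(p,'gauge_centre')[:3]])
print(telemetry.get_obs()['tool_pos'],telemetry.get_obs()['time_s'],telemetry.get_obs()['qpos'])
```

```text
[([242.7, 277.1], 0.93, [0.501, 0.204]), ([278.5, 149.0], 0.93, [0.799, 0.121]), ([181.4, 256.1], 0.65, [0.552, 0.344])]
[([223.2, 238.2], 0.92, [0.794, 0.131]), ([254.4, 353.9], 0.76, [0.522, 0.348]), ([310.0, 321.9], 0.65, [0.464, 0.21])]
[0.44631858 0.21259269 0.15786017] 7.9 [  15.77926608    5.53991012  -46.11239177  109.37628178    4.45086685
   66.68082453 -131.95413466]
```

View pics/c.png

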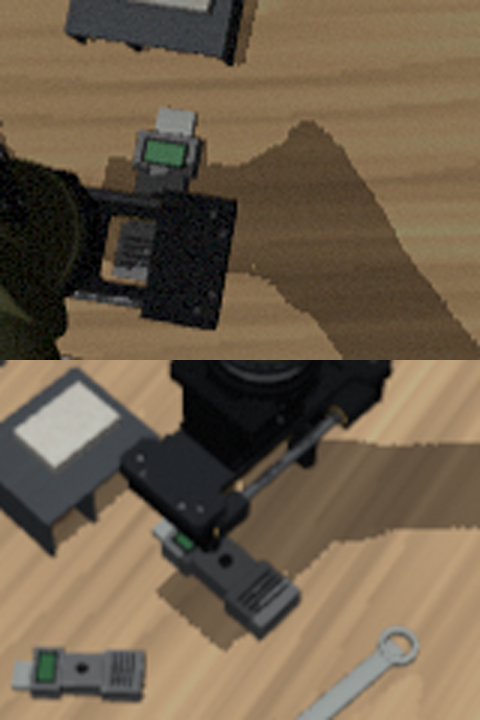

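Run:
```python
from h import *
T=eyes.read_camera('top');S=eyes.read_camera('side')
f=lambda p,u,v,o,z: onz(p,[o[0]+u/3-.33,o[1]+v/3-.33],z)[0].round(4)
o=(190,220)
print('foot corners',f(T,161,107,o,.008),f(T,198,112,o,.008))
print('tail end top T',f(T,110,275,o,.024),f(T,150,283,o,.024))
o=(230,250)
print('tail end top S',f(S,265,628-360,o,.024),f(S,300,590-360,o,.024))
for n,P in(('T',T),('S',S)): print(proj(P,place([(.065,.023,.024),(.065,-.023,.024),(-.065,0,.008)],(.490,.2043,np.radians(170))))*3-3*np.array((190,220) if n=='T' else (230,250)))
```

```text
foot corners [0.5515 0.2049 0.008 ] [0.5469 0.1766 0.008 ]
tail end top T [0.426  0.2389 0.024 ] [0.4195 0.2093 0.024 ]
tail end top S [0.423  0.2386 0.024 ] [0.4187 0.196  0.024 ]
[[171.12721403 278.02175729]
 [110.00772472 268.51509821]
 [175.58141353 102.31143648]]
[[297.49837979 224.02555285]
 [256.68333754 262.02538266]
 [160.08374389 153.18971232]]
```

The gauge is out and flat, with its foot tip near (0.549, 0.191) and its centre near (0.485, 0.204). Next I grip the waist 34 mm further on.

Request:
{"op": "drive_tool", "data": {
  "angular": [
    [0, 0, 0],
    [0, 0, 0],
    [0, 0, 0],
    [0, 0, 0],
    [0, 0, 0],
    [0, 0, 0],
    [0, 0, 0],
    [0, 0, 0],
    [0, 0, 0],
    [0, 0, 0],
    [0, 0, 0],
    [0, 0, 0],
    [0, 0, 0],
    [0, 0, 0],
    [0, 0, 0],
    [0, 0, 0]
  ],
  "delta_pos": [
    [3.4, 0, 0],
    [0, 0, 0],
    [0, 0, 4.5],
    [0, 0, 4.5],
    [0, 0, 2.5],
    [0, 0, 1.8],
    [0, 0, 0.7],
    [0, 0, 0],
    [0, 0, 0],
    [0, 0, 0],
    [0, 0, 0],
    [0, 0, 0],
    [0, 0, 0],
    [0, 0, 0],
    [0, 0, 0],
    [0, 0, 0]
  ],
  "gripper": [8.7, 8.7, 8.7, 8.7, 8.7, 8.7, 8.7, 8.7, 2, 2, 2, 2, 2, 2, 2, 2],
  "squeeze": 30
}}

```text
time_s: 9.6
tool_pos: [0.4789, 0.2065, 0.0165]
tool_rot: [180.0, -0.0, -10.0]
force: [0.2, -0.8, 1.0]
grip_width: 0.0356
grasp_force: 30.0
```

Request:
{"op": "drive_tool", "data": {
  "angular": [
    [0, 0, 0],
    [0, 0, 0],
    [0, 0, 0],
    [0, 0, 0],
    [0, 0, -0.1468],
    [0, 0, -0.1468],
    [0, 0, -0.1468],
    [0, 0, -0.1468],
    [0, 0, -0.1468],
    [0, 0, -0.1468],
    [0, 0, -0.1468],
    [0, 0, -0.1468],
    [0, 0, -0.1468],
    [0, 0, -0.1468],
    [0, 0, -0.1468],
    [0, 0, -0.1468],
    [0, 0, -0.1468],
    [0, 0, -0.1468],
    [0, 0, -0.1468],
    [0, 0, -0.1468]
  ],
  "delta_pos": [
    [0, 0, -2],
    [0, 0, -4],
    [0, 0, -4.5],
    [0, 0, -4.5],
    [0, 0, 0],
    [0, 0, 0],
    [0, 0, 0],
    [0, 0, 0],
    [0, 0, 0],
    [0, 0, 0],
    [0, 0, 0],
    [0, 0, 0],
    [0, 0, 0],
    [0, 0, 0],
    [0, 0, 0],
    [0, 0, 0],
    [0, 0, 0],
    [0, 0, 0],
    [0, 0, 0],
    [0, 0, 0]
  ],
  "gripper": [2, 2, 2, 2, 2, 2, 2, 2, 2, 2, 2, 2, 2, 2, 2, 2, 2, 2, 2, 2]
}}

```text
time_s: 11.6
tool_pos: [0.4784, 0.2063, 0.1661]
tool_rot: [-179.9, 0.0, 124.9]
force: [0.2, -0.2, -1.8]
grip_width: 0.0358
grasp_force: 30.0
```

Request:
{"op": "drive_tool", "data": {
  "angular": [
    [0, 0, -0.1468],
    [0, 0, -0.1468],
    [0, 0, -0.1468],
    [0, 0, -0.1468],
    [0, 0, -0.1468],
    [0, 0, 0],
    [0, 0, 0],
    [0, 0, 0],
    [0, 0, 0],
    [0, 0, 0],
    [0, 0, 0],
    [0, 0, 0],
    [0, 0, 0],
    [0, 0, 0],
    [0, 0, 0],
    [0, 0, 0],
    [0, 0, 0]
  ],
  "delta_pos": [
    [0, 0, 0],
    [0, 0, 0],
    [0, 0, 0],
    [0, 0, 0],
    [0, 0, 0],
    [-1, -2, 0],
    [-1.9, -4.1, 0],
    [-1.9, -4.1, 0],
    [-1.9, -4.1, 0],
    [-1.9, -4.1, 0],
    [-1.9, -4.1, 0],
    [-1.9, -4.1, 0],
    [-1.9, -4.1, 0],
    [-1.9, -4.1, 0],
    [-1.9, -4.1, 0],
    [-0.9, -2.2, 0],
    [0, 0, 0]
  ],
  "gripper": [2, 2, 2, 2, 2, 2, 2, 2, 2, 2, 2, 2, 2, 2, 2, 2, 2]
}}

```text
time_s: 13.3
tool_pos: [0.5679, -0.2432, 0.1651]
tool_rot: [-179.9, -0.1, 166.2]
force: [-0.4, -0.2, -2.3]
grip_width: 0.0359
grasp_force: 30.0
```

Request:
{"op": "drive_tool", "data": {
  "angular": [
    [0, 0, -0.007],
    [0, 0, 0],
    [0, 0, 0],
    [0, -0.1047, 0],
    [0, -0.1047, 0],
    [0, -0.1047, 0],
    [0, 0, 0],
    [0, 0, 0]
  ],
  "delta_pos": [
    [-0.77, 0.52, 0],
    [0, 0, 3.5],
    [0, 0, 4],
    [0, 0, 0],
    [0, 0, 0],
    [0, 0, 0],
    [0, 0, 0],
    [0, 0, 0]
  ],
  "gripper": [2, 2, 2, 2, 2, 2, 2, 2]
}}

```text
time_s: 14.1
tool_pos: [0.5775, -0.233, 0.0919]
tool_rot: [-179.9, 17.9, 167.2]
force: [0.5, -0.5, -2.2]
grip_width: 0.0356
grasp_force: 30.0
```

```bash
cat >> h.py <<'E'
def tocase(P,c=(.5621,-.2364,np.radians(-13.43))):
    P=np.atleast_2d(P); d=P[:,:2]-np.array(c[:2]); k,s=np.cos(c[2]),np.sin(c[2]); return np.c_[d[:,0]*k+d[:,1]*s,-d[:,0]*s+d[:,1]*k,P[:,2]]
E
python3 - <<'E'
from h import *
o=telemetry.get_obs(); print(o['tool_pos'],o['tool_rot'],o['time_s'],tocase(o['tool_pos'])*1000,o['qpos'])
T=eyes.read_camera('top'); S=eyes.read_camera('side')
a=cv2.resize(T['pixels'][180:300,380:510],None,fx=4.6,fy=4.6,interpolation=2);b=cv2.resize(S['pixels'][130:230,310:440],None,fx=6,fy=6,interpolation=2)
save(T,'t2');save(S,'s2'); cv2.imwrite('pics/d.png',b[:,:,::-1]);cv2.imwrite('pics/d2.png',a[:,:,::-1])
# predicted gauge corners in side view
Rt=Rm(o['tool_rot']); G=np.array([(-65,14,8),(-65,-14,8),(-65,14,0),(65,23,24),(65,-23,24),(65,23,0),(25,23,24),(-45,23,24)])/1000.
P=np.array(o['tool_pos'])+(np.c_[-(G[:,0]-.006),G[:,1],-(G[:,2]-.0165)])@Rt.T
print(((proj(S,P)-[310,130]+.5)*6).round(0).tolist()); print(((proj(T,P)-[380,180]+.5)*4.6).round(0).tolist())
C=place([(-.094,.082,.031),(-.094,-.082,.031),(.094,.082,.031),(-.055,.025,.026),(-.055,-.025,.026)],(.5621,-.2364,np.radians(-13.43)))
print(((proj(S,C)-[310,130]+.5)*6).round(0).tolist()); print(((proj(T,C)-[380,180]+.5)*4.6).round(0).tolist())
E
```

```text
[ 0.57747976 -0.23296433  0.09192451] [-179.93554504   17.89294212  167.15207081] 14.1 [[14.16122997  6.91377456 91.92451111]] [ 76.52176575  22.22323281 -63.82951277 110.91607186  27.38679729
  43.3617947   77.22667204]
[[417.0, 390.0], [458.0, 360.0], [411.0, 398.0], [224.0, 177.0], [294.0, 131.0], [210.0, 205.0], [282.0, 239.0], [385.0, 350.0]]
[[230.0, 383.0], [290.0, 395.0], [227.0, 380.0], [278.0, 106.0], [381.0, 125.0], [269.0, 102.0], [258.0, 193.0], [225.0, 344.0]]
[[386.0, 556.0], [624.0, 379.0], [97.0, 332.0], [408.0, 453.0], [480.0, 400.0]]
[[72.0, 452.0], [417.0, 524.0], [142.0, 76.0], [203.0, 397.0], [307.0, 419.0]]
```

View pics/d.png

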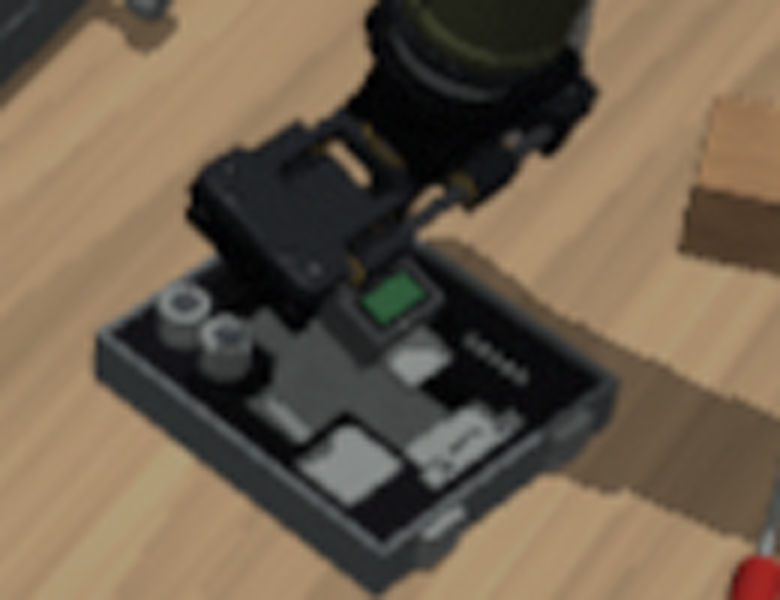

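View pics/d2.png

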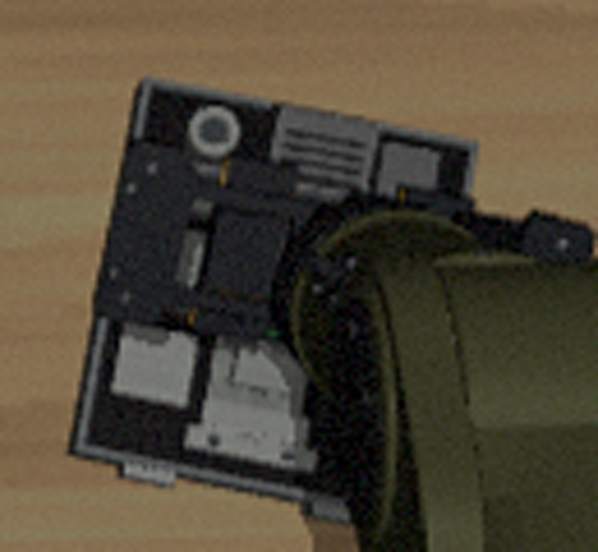

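The pictures agree with the model to about 1 mm. The foot's front edge shows at side-crop (412,387)-(452,355), and the tail end at top-crop (277,106)-(380,125). The tool sits about 7 mm too far towards +y, so I correct that and come down part way.

Request:
{"op": "drive_tool", "data": {
  "angular": [
    [0.0031, 0, 0.0096],
    [0, 0, 0],
    [0, 0, 0],
    [0, 0, 0],
    [0, 0, 0],
    [0, 0, 0]
  ],
  "delta_pos": [
    [-0.08, -0.69, 0.02],
    [0, 0, 0],
    [0.31, 0, 0.95],
    [0.31, 0, 0.95],
    [0, 0, 0],
    [0, 0, 0]
  ],
  "gripper": [2, 2, 2, 2, 2, 2]
}}

```text
time_s: 14.8
tool_pos: [0.5764, -0.2403, 0.0708]
tool_rot: [180.0, 17.9, 166.5]
force: [-0.6, -0.3, -1.4]
grip_width: 0.0357
grasp_force: 30.0
```

```bash
cat > w.py <<'E'
from h import *
o=telemetry.get_obs(); print('t',round(o['time_s'],2),'rot',np.round(o['tool_rot'],2),'case',(tocase(o['tool_pos'])*1000).round(1),'F',np.round(o['force'],1))
E
python3 w.py
```

```text
t 14.8 rot [179.96  17.93 166.49] case [[14.8 -0.5 70.8]] F [-0.6 -0.3 -1.4]
```

Request:
{"op": "drive_tool", "data": {
  "angular": [
    [0, 0, 0],
    [0, 0, 0],
    [0, 0, 0],
    [0, 0, 0],
    [0, 0, 0],
    [0, 0, 0],
    [0, 0, 0]
  ],
  "delta_pos": [
    [0.155, 0.05, 0.475],
    [0.155, 0, 0.475],
    [0.155, 0, 0.475],
    [0.155, 0, 0.475],
    [0.09, 0, 0.28],
    [0, 0, 0],
    [0, 0, 0]
  ],
  "gripper": [2, 2, 2, 2, 2, 2, 2]
}}

```text
time_s: 15.5
tool_pos: [0.577, -0.2403, 0.0487]
tool_rot: [180.0, 18.0, 166.5]
force: [-0.1, 0.4, -2.8]
grip_width: 0.0356
grasp_force: 30.0
```

```bash
python3 w.py
python3 - <<'E'
from h import *
S=eyes.read_camera('side');save(S,'s3');T=eyes.read_camera('top');save(T,'t3')
b=cv2.resize(S['pixels'][150:220,330:420],None,fx=8,fy=8,interpolation=2); cv2.imwrite('pics/e.png',b[:,:,::-1])
E
```

```text
t 15.5 rot [180.    18.01 166.48] case [[15.4 -0.3 48.7]] F [-0.1  0.4 -2.8]
```

View pics/e.png

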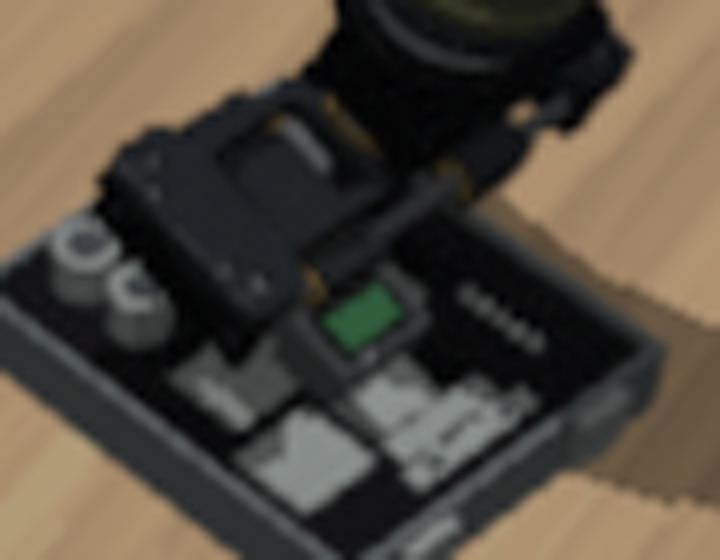

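The foot is over the open cutout just behind the lip, whose edge is at crop (400,440)-(470,385). I lower it a little and slide it under.

Request:
{"op": "drive_tool", "data": {
  "angular": [
    [0, 0, 0],
    [0, 0, 0],
    [0, 0, 0],
    [0, 0, 0],
    [0, 0, 0],
    [0, 0, 0],
    [0, 0, 0]
  ],
  "delta_pos": [
    [0.11, 0.03, 0.33],
    [0, 0, 0],
    [0.36, 0, -0.116],
    [0.36, 0, -0.116],
    [0.36, 0, -0.116],
    [0, 0, 0],
    [0, 0, 0]
  ],
  "gripper": [2, 2, 2, 2, 2, 2, 2]
}}

```text
time_s: 16.3
tool_pos: [0.5658, -0.2376, 0.0453]
tool_rot: [-180.0, 18.0, 166.5]
force: [-0.3, 0.1, -2.1]
grip_width: 0.0357
grasp_force: 30.0
```

```bash
python3 w.py
```

```text
t 16.3 rot [-179.98   18.01  166.47] case [[ 3.8 -0.3 45.3]] F [-0.3  0.1 -2.1]
```

Request:
{"op": "drive_tool", "data": {
  "angular": [
    [0, 0, 0],
    [0, 0, 0],
    [0, 0, 0],
    [0, 0, 0]
  ],
  "delta_pos": [
    [0.2, 0, -0.065],
    [0.15, 0.02, -0.05],
    [0, 0, 0],
    [0, 0, 0]
  ],
  "gripper": [2, 2, 2, 2]
}}

```text
time_s: 16.7
tool_pos: [0.5623, -0.2363, 0.0452]
tool_rot: [-180.0, 18.0, 166.5]
force: [0.4, -0.6, -2.1]
grip_width: 0.036
grasp_force: 30.0
```

```bash
python3 w.py
```

```text
t 16.7 rot [-180.     18.    166.47] case [[ 0.2  0.1 45.2]] F [ 0.4 -0.6 -2.1]
```

Request:
{"op": "drive_tool", "data": {
  "angular": [
    [0, 0.0378, 0],
    [0, 0.0378, 0],
    [0, 0.0378, 0],
    [0, 0.0378, 0],
    [0, 0.0378, 0],
    [0, 0.0378, 0],
    [0, 0, 0],
    [0, 0, 0]
  ],
  "delta_pos": [
    [-0.033, 0, 0.27],
    [-0.033, 0, 0.27],
    [-0.03, 0, 0.275],
    [-0.03, 0, 0.275],
    [-0.026, 0, 0.273],
    [-0.026, 0, 0.273],
    [0, 0, 0],
    [0, 0, 0]
  ],
  "gripper": [2, 2, 2, 2, 2, 2, 2, 2]
}}

```text
time_s: 17.5
tool_pos: [0.5685, -0.2378, 0.03]
tool_rot: [180.0, 5.2, 166.5]
force: [0.7, -0.4, 0.5]
grip_width: 0.0359
grasp_force: 30.0
```

```bash
python3 w.py
```

```text
t 17.5 rot [180.     5.16 166.48] case [[ 6.6  0.1 30. ]] F [ 0.7 -0.4  0.5]
```

Request:
{"op": "drive_tool", "data": {
  "angular": [
    [0, 0, 0],
    [0, 0, 0],
    [0, 0, 0],
    [0, 0, 0],
    [0, 0, 0],
    [0, 0, 0],
    [0, 0.09, 0],
    [0, 0, 0],
    [0, 0, 0],
    [0, 0, 0],
    [0, 0, 0],
    [0, 0, 0],
    [0, 0, 0]
  ],
  "delta_pos": [
    [0, 0, 0],
    [0, 0, 0],
    [0, 0, 0],
    [0, 0, -2],
    [0, 0, -3],
    [0, 0, -3],
    [0, 0, 0],
    [-2.5, 0, 0],
    [-2, 0, 0],
    [0, 0, 0],
    [0, 0, 0],
    [0, 0, 0],
    [0, 0, 0]
  ],
  "gripper": [6, 6, 6, 6, 6, 6, 0, 0, 0, 0, 0, 0, 0],
  "squeeze": 10
}}

```text
time_s: 18.8
tool_pos: [0.6036, -0.2465, 0.1096]
tool_rot: [-180.0, -0.2, 166.5]
force: [0.7, 0.5, 0.5]
grip_width: 0.0117
grasp_force: 0.0
```

```bash
python3 w.py
python3 - <<'E'
from h import *
S=eyes.read_camera('side')
b=cv2.resize(S['pixels'][150:220,330:420],None,fx=8,fy=8,interpolation=2); cv2.imwrite('pics/f.png',b[:,:,::-1])
E
```

```text
t 18.8 rot [-179.96   -0.18  166.47] case [[ 42.7  -0.2 109.6]] F [0.7 0.5 0.5]
```

View pics/f.png

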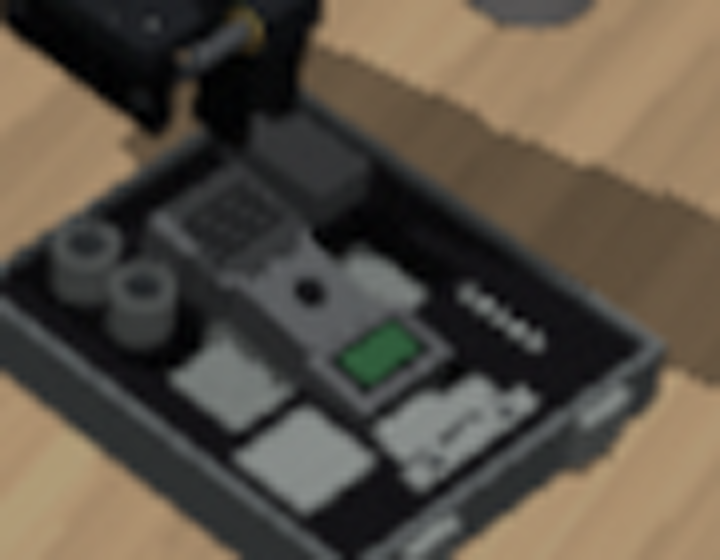

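The foot is under the lip and the tail is raised on its pads, as wanted. Now I press the tail down.

Request:
{"op": "drive_tool", "data": {
  "angular": [
    [0, 0, 0],
    [0, 0, 0],
    [0, 0, 0],
    [0, 0, 0],
    [0, 0, 0],
    [0, 0, 0],
    [0, 0, 0],
    [0, 0, 0]
  ],
  "delta_pos": [
    [-0.2, 0, 2.5],
    [0, 0, 2],
    [0, 0, 0.5],
    [0, 0, 0.4],
    [0, 0, 0.4],
    [0, 0, 0.3],
    [0, 0, 0],
    [0, 0, 0]
  ],
  "gripper": [0, 0, 0, 0, 0, 0, 0, 0]
}}

```text
time_s: 19.65
tool_pos: [0.6062, -0.2469, 0.0485]
tool_rot: [-180.0, -0.1, 166.5]
force: [1.1, -0.3, 0.7]
grip_width: 0.0005
grasp_force: 0.0
```

Request:
{"op": "drive_tool", "data": {
  "angular": [
    [0, 0, 0],
    [0, 0, 0],
    [0, 0, 0],
    [0, 0, 0]
  ],
  "delta_pos": [
    [0, 0, 0.15],
    [0, 0, 0.15],
    [0, 0, 0.1],
    [0, 0, 0]
  ],
  "gripper": [0, 0, 0, 0]
}}

```text
time_s: 20.05
tool_pos: [0.6062, -0.2476, 0.0446]
tool_rot: [-179.9, -0.1, 166.4]
force: [-0.8, -1.6, 3.6]
grip_width: 0.0008
grasp_force: 1.6
```

Request:
{"op": "drive_tool", "data": {
  "angular": [
    [0, 0, 0],
    [0, 0, 0],
    [0, 0, 0],
    [0, 0, 0]
  ],
  "delta_pos": [
    [0, 0, 0.1],
    [0, 0, 0.1],
    [0, 0, 0.1],
    [0, 0, 0]
  ],
  "gripper": [0, 0, 0, 0]
}}

```text
time_s: 20.45
tool_pos: [0.6063, -0.2475, 0.0444]
tool_rot: [-179.9, -0.2, 166.4]
force: [-7.9, -1.1, 19.1]
grip_width: 0.0001
grasp_force: 9.4
```

The tool stopped at 44.4 mm with 19 N, so the tail is home. I retract and check.

Request:
{"op": "drive_tool", "data": {
  "angular": [
    [0, 0, 0],
    [0, 0, 0],
    [0, 0, 0],
    [0, 0, 0],
    [0, 0, 0],
    [0, 0, 0],
    [0, 0, 0],
    [0, 0, 0]
  ],
  "delta_pos": [
    [0, 0, -0.5],
    [0, 0, -2],
    [0, 0, -4.5],
    [0, 0, -4.5],
    [0, 0, -4.5],
    [0, 0, 0],
    [0, 0, 0],
    [0, 0, 0]
  ],
  "gripper": [0, 0, 0, 0, 0, 0, 0, 0]
}}

```text
time_s: 21.25
tool_pos: [0.606, -0.2468, 0.2004]
tool_rot: [180.0, -0.2, 166.5]
force: [-0.5, 0.1, 0.3]
grip_width: 0.0004
grasp_force: 0.0
```

```bash
python3 w.py
python3 - <<'E'
from h import *
S=eyes.read_camera('side')
b=cv2.resize(S['pixels'][150:220,330:420],None,fx=8,fy=8,interpolation=2); cv2.imwrite('pics/g.png',b[:,:,::-1])
G=[(.065,.023,.03),(-.045,.023,.03),(-.045,-.023,.03),(.025,.023,.03)]
print((proj(S,place(G,(.5621,-.2364,np.radians(-13.43))))-[330,150]+.5)*8)
E
```

```text
t 21.25 rot [180.    -0.24 166.49] case [[4.510e+01 1.000e-01 2.004e+02]] F [-0.5  0.1  0.3]
[[143.51583218 249.83610666]
 [367.43217751 417.40623751]
 [456.43449121 353.26432142]
 [223.229525   309.49067952]]
```

View pics/g.png

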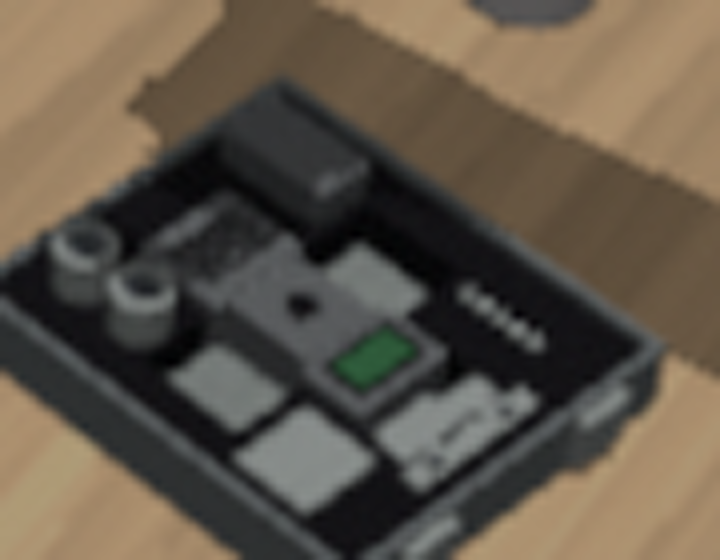

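The gauge lies level and flush in its cutout, with its head corner at crop (362,415) against (367,417) for home. I hand it in.

```bash
python3 -c "
from cell import env
print(env.sign_off())"
```

```text
the job is handed in; nothing more can be done
None
```

The tread gauge is home in its cutout, with its foot under the lip and the tail pressed down with 19 N; the job was handed in at about 21 s of the 58 s allowed, but sign-off returned no verdict.

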